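# Put the hole saw set back in its tin

### The job

Put the hole saw set away: somebody left only the smallest saw in the round tin and closed it, so open the tin, take that saw out, then nest it and all the saws that stand on the bench in the tin base, teeth up, largest first and each smaller one right down inside the next, and set the cover back on so that it sits level and fully down on the rim of the base. There may be fewer saws than a full set. Leave the tape measure, the pencil and the rule where they are.

Things in the scene. Friction and masses are not known exactly. Their poses are not given: they have to be found in the camera images.
- saw_68: Hole saw: dark steel cup, mouth (toothed rim) up, 68 mm outside diameter, 64 mm inside, 55 mm tall over all; solid bottom 6 mm thick, its lower edge bevelled 2 mm. Origin: centre of the underside, z up; round, so yaw means nothing. Three to five of the saws 68, 60, 51, 43 and 35 are present, apart on the bench, in any places.
- saw_60: Hole saw: dark steel cup, mouth (toothed rim) up, 60 mm outside diameter, 56 mm inside, 55 mm tall over all; solid bottom 6 mm thick, its lower edge bevelled 2 mm. Origin: centre of the underside, z up; round, so yaw means nothing. Three to five of the saws 68, 60, 51, 43 and 35 are present, apart on the bench, in any places.
- saw_51: Hole saw: dark steel cup, mouth (toothed rim) up, 51 mm outside diameter, 47 mm inside, 55 mm tall over all; solid bottom 6 mm thick, its lower edge bevelled 2 mm. Origin: centre of the underside, z up; round, so yaw means nothing. Three to five of the saws 68, 60, 51, 43 and 35 are present, apart on the bench, in any places.
- saw_43: Hole saw: dark steel cup, mouth (toothed rim) up, 43 mm outside diameter, 39 mm inside, 55 mm tall over all; solid bottom 6 mm thick, its lower edge bevelled 2 mm. Origin: centre of the underside, z up; round, so yaw means nothing. Three to five of the saws 68, 60, 51, 43 and 35 are present, apart on the bench, in any places.
- saw_35: Hole saw: dark steel cup, mouth (toothed rim) up, 35 mm outside diameter, 31 mm inside, 55 mm tall over all; solid bottom 6 mm thick, its lower edge bevelled 2 mm. Origin: centre of the underside, z up; round, so yaw means nothing. Three to five of the saws 68, 60, 51, 43 and 35 are present, apart on the bench, in any places.
- saw_27: Hole saw: dark steel cup, mouth (toothed rim) up, 27 mm outside diameter, 23 mm inside, 55 mm tall over all; solid bottom 6 mm thick, its lower edge bevelled 2 mm. Origin: centre of the underside, z up; round, so yaw means nothing. The smallest, always present; at the start it stands loose in the closed tin.
- tin_base: Bare steel tin base, fixed: foot disc 93 mm across, 8 mm thick; on it a collar, inside 74, outside 80 mm diameter, top 24 mm above the bench. Saws stand inside the collar on the floor, 8 mm above the bench; the cover goes round the collar and rests on the foot's rim, also 8 mm above the bench. Origin: centre of the underside, z up.
- tin_cover: Loose bare steel drum cover, open below: 88 mm outside (90 at the lower bead), 84 mm inside diameter, 96 mm tall, 93 mm deep inside. On top a round black knob, 28 mm diameter, 104 to 126 mm above the lower edge, to lift it by. About 0.2 kg. Origin: centre of the lower edge, z up. At the start it sits on the base over the smallest saw.
- tape_measure: Bystander: dark tape measure, 36x72 mm, 62 mm tall, standing behind the tin. Origin: centre of the underside; long side along its y. To be left alone.
- pencil: Bystander: red flat carpenter's pencil, 182 mm long along its y, 12 mm wide, 8 mm high, lying near the bench's front edge. Origin: centre of the underside. To be left alone.
- rule: Bystander: yellow folded rule, 236 mm long along its y, 16 mm wide, 19 mm high, lying behind and to the right. Origin: centre of the underside. To be left alone.

How it is judged:
On the way, in this order (a step that is already met when the one before it is completed fails the run):
1. the cover is off and the smallest saw is out of the tin (horizontal distance between tin_cover and tin_base above 0.085 m and horizontal distance between saw_27 and tin_base above 0.075 m), for 0.2 s.
2. all the saws stand nested in the open tin base (horizontal distance between each of saw_68, saw_60, saw_51, saw_43, saw_35, saw_27 and tin_base below 0.026 m and z of saw_68 in the frame of tin_base between 0.004 and 0.012 m and angle between each of saw_68, saw_60, saw_51, saw_43, saw_35, saw_27's own z axis and vertical below 0.12 rad and z of saw_60 in the frame of tin_base between 0.004 and 0.018 m and z of saw_51 in the frame of tin_base between 0.004 and 0.024 m and z of saw_43 in the frame of tin_base between 0.004 and 0.03 m and z of saw_35 in the frame of tin_base between 0.004 and 0.036 m and z of saw_27 in the frame of tin_base between 0.004 and 0.042 m and horizontal distance between tin_cover and tin_base above 0.085 m), for 0.2 s.
At the end, for the whole second after the job is handed in: Every saw present stands upright (0.12 rad) in the tin base, right down inside the next larger one (4 mm at most above its place in a full nest); the cover rests on the rim of the base, centred within 6 mm, within 2.5 mm of fully down and 0.04 rad of level; all at rest (horizontal distance between each of saw_68, saw_60, saw_51, saw_43, saw_35, saw_27 and tin_base below 0.026 m and z of saw_68 in the frame of tin_base between 0.004 and 0.012 m and angle between each of saw_68, saw_60, saw_51, saw_43, saw_35, saw_27's own z axis and vertical below 0.12 rad and z of saw_60 in the frame of tin_base between 0.004 and 0.018 m and z of saw_51 in the frame of tin_base between 0.004 and 0.024 m and z of saw_43 in the frame of tin_base between 0.004 and 0.03 m and z of saw_35 in the frame of tin_base between 0.004 and 0.036 m and z of saw_27 in the frame of tin_base between 0.004 and 0.042 m and linear speed of each of saw_68, saw_60, saw_51, saw_43, saw_35, saw_27, tin_cover below 0.02 m/s and horizontal distance between tin_cover and tin_base below 0.006 m and z of tin_cover in the frame of tin_base between 0.005 and 0.0105 m and angle between tin_cover's own z axis and vertical below 0.04 rad); the robot touches nothing.
It fails at once if the tape measure, pencil or rule is moved more than 3 cm (distance of any of tape_measure, pencil, rule from where it was at the start of the episode above 0.03 m).
Of saw_68, saw_60, saw_51, saw_43, saw_35 only 3 to 5 are there at a start; the rules pass over those that are not, and their reading is None.
At some moment in a run one of saw_68, saw_60, saw_51, saw_43, saw_35, saw_27 may be knocked a few centimetres aside while the robot is not near it.
It also fails if it takes over 210 s, if anything falls off the work surface, if the arm or the gripper's body presses on something with over 40 N, if the wrist force passes 120 N, or if a joint passes its speed limit or range.

### The arm

A 7-joint arm with a two-finger parallel gripper is mounted at the origin on a cart in front of the work surface, level with it; the furniture and walls round the work are solid. World frame = base frame: x ahead of the robot, y to its left, z up, the work surface at z = 0. Lengths are in m, angles in rad, forces in N, time in s.
With the tool pointing down it reaches from about 0.425 to 0.925 m from the base axis. Payload 6.8 kg.
Tool frame: the origin (TCP) lies on the front face of the gripper's body, between the roots of the fingers; the fingertips stand 73 mm ahead of it and the grasp point (between the pads) lies 54 mm ahead of it (env.nose_length is the distance from the TCP to the fingertips, in m); z points along the fingers, y is the direction in which the jaws open and shut (so a half turn about z gives the same grasp; the last joint's range is limited). The gripper opens to 85 mm and grips with 20 to 120 N. Pads are 22 mm wide; open, the fingers measure 114 mm over their backs; the gripper's body (76 mm by 85 mm) begins 54 mm behind the grasp point. The pads swing forward as they close: fully open they stand 13 mm farther back than shut.
Start: joints at [1.02, 0.477, 0.022, 1.555, -0.011, 1.109, -0.083], TCP at [0.289, -0.61, 0.304] pointing down, gripper open.
Joint ranges: [-2.96, 2.96], [-0.34, 2.1], [-1.41, 1.46], [0.24, 2.44], [-1.37, 4.51], [0.17, 1.92], [-2.96, 2.96]. Speed limits (rad/s): [2.39, 2.39, 3.14, 3.14, 3.14, 3.14, 3.14].

### API

Orientations are given as a unit quaternion [w, x, y, z].
In Python, from cell import env, kin, camera, calibration, job gives the robot as it stands. The module is installed in compiled form; this text tells all that it offers. Calls block until the motion is done:
- env.reach(position, orientation): joint-space move of the TCP to a pose.
- env.movel(position, velocity=0.15, rot=None, stop_force=None): straight line of the TCP; rot=None keeps the orientation; velocity is the mean speed in m/s. With stop_force (N) it stops when the force on the tool has changed by that much, and returns True; else False.
- env.goto_joints(angles): joint-space move.
- env.grip(opening, f_grip=None): finger opening in m; f_grip is the grip in N (None keeps the last); returns when the fingers have stopped.
- env.dwell(seconds).
- kin.inverse_kinematics(position, orientation): joint angles nearest the present ones, or None.
- env.get_state(): the state.
- camera(name): name is "side" or "top"; returns (picture, depth): 420x560x3 uint8, blue, green, red; 420x560 float32, m along the optical axis (not along the pixel's ray), 0 where there is no reading.
- calibration(name): a dict with "fx", "fy", "cx", "cy" (pixels), "rvec" (rotation vector, rad) and "tvec" (3), from world to camera coordinates, as OpenCV has them. Camera axes: x right, y down, z forward; pixel columns grow to the right and rows downward; lengths in m; the calibration is good to about 2 mm. A picture is of the moment at which its call begins. calibration takes no time and is no camera call.
A pose or a line that the arm cannot do raises env.PlanningError and nothing moves.
- job.job_done(): hands the job in, once; it reports no verdict.
The state is a dict: "time": time; "qpos": joint angles; "joint_velocities": joint speeds; "joint_torque": joint torques, N m; "tcp_pos": TCP position; "orientation": TCP orientation; "force": force on the tool from outside, world axes, zero at the start; "torque": the same for the moment, N m; "opening": finger opening in m.
Only numpy, scipy, OpenCV 4.12 (cv2) and the standard library are available. Lean on these libraries where they do the work, as an engineer would, in place of code of your own. Each camera call takes 0.05 s, during which the arm holds its last target. There are 200 camera calls.

## Working session

There is one attempt and no reset: what is moved stays moved. The work goes in short steps, each a Python script; the robot and the scene stay as the last script left them, time stands still between calls to the robot, and variables do not carry over. Pictures are saved under pics/ and viewed, on a budget of 14 in all, crops included, one or two more only if the job needs it, and the job is handed in when it is done.

```bash
mkdir -p pics; ls; python3 - <<'E'
from cell import env,camera,calibration
import cv2,numpy as np
for n in("top","side"):
    p,d=camera(n);cv2.imwrite(f"pics/{n}0.png",p);np.save(f"{n}0.npy",d);c=calibration(n)
    R=cv2.Rodrigues(np.array(c["rvec"]))[0];print(n,c,-R.T@np.array(c["tvec"]).ravel());print(R.round(3),(d==0).mean())
s=env.get_state();print(s,env.nose_length)
E
```

```text
pics
top {'fx': 451.799804160921, 'fy': 451.799804160921, 'cx': 276.12531399444373, 'cy': 216.82627200012288, 'rvec': array([ 2.11124359, -2.12634956,  0.19469712]), 'tvec': array([0.07272902, 0.52911035, 1.04610154])} [0.32263018 0.06247708 1.12764449]
[[-0.006 -1.    -0.007]
 [-0.982  0.008 -0.189]
 [ 0.189  0.006 -0.982]] 0.004107142857142857
side {'fx': 460.48275526925875, 'fy': 460.48275526925875, 'cx': 280.6788519525125, 'cy': 207.7977537303448, 'rvec': array([ 0.2228396 , -2.71858428,  1.41690771]), 'tvec': array([0.55019717, 0.05335624, 1.27141646])} [0.38721845 1.086805   0.76875249]
[[-0.987 -0.159  0.007]
 [-0.097  0.565 -0.819]
 [ 0.127 -0.81  -0.573]] 0.0038775510204081634
{'time': 0.1, 'qpos': array([ 1.0198833 ,  0.47773567,  0.0223647 ,  1.55633206, -0.01148054,
        1.10930806, -0.08309211]), 'joint_velocities': array([ 5.04803021e-04, -1.61943904e-03,  3.95271795e-04, -3.58114203e-03,
        8.15678605e-04,  6.34228489e-04,  7.53192486e-05]), 'joint_torque': array([ 5.31444573e-03, -5.97754383e+01,  1.61451146e+00, -2.81951398e+01,
        1.29034903e-02,  5.04388139e-03, -1.83614821e-05]), 'tcp_pos': array([ 0.28903423, -0.60953652,  0.30301972]), 'orientation': array([-7.87621863e-04,  9.75587316e-01,  2.19610347e-01, -2.53236898e-04]), 'force': array([-0.09031457,  0.13922299, -0.55733767]), 'torque': array([-0.0308384 ,  0.00554235,  0.00686774]), 'opening': 0.08531150361761279} 0.0726
```

View pics/top0.png

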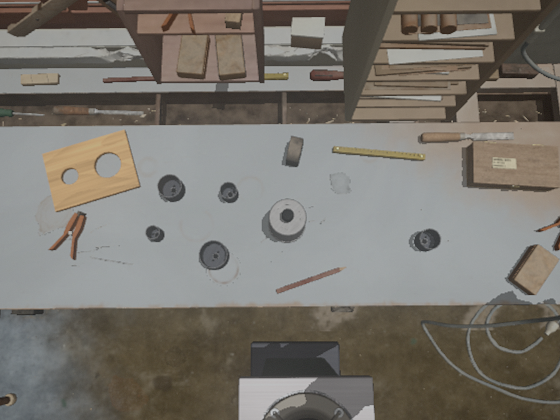

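View pics/side0.png

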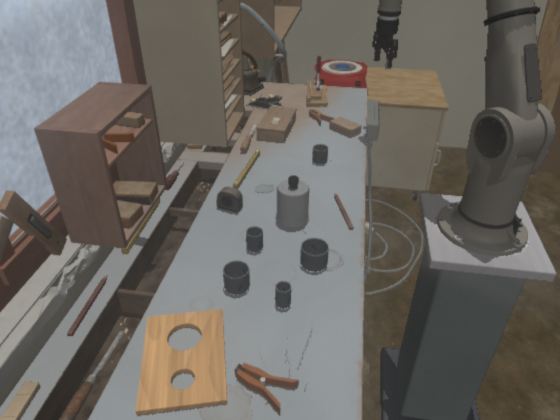

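```bash
cat >h.py <<'E'
from cell import env,kin,camera,calibration,job
import cv2,numpy as np
def cloud(n,save=None):
    p,d=camera(n);c=calibration(n)
    if save: cv2.imwrite(f"pics/{save}.png",p)
    R=cv2.Rodrigues(np.array(c["rvec"]))[0];t=np.array(c["tvec"]).ravel()
    v,u=np.mgrid[:420,:560]
    P=np.dstack([(u-c["cx"])/c["fx"]*d,(v-c["cy"])/c["fy"]*d,d])
    W=(P-t)@R; W[d==0]=np.nan
    return p,W
def blobs(n,lo,hi,save=None,minpix=12,close=3):
    """image blobs of points in a height band: list of (cx,cy,diameter,zmed,npix,u,v)"""
    p,W=cloud(n,save);z=W[...,2]
    m=((z>lo)&(z<hi)&(W[...,0]>.35)&(W[...,0]<.95)&(abs(W[...,1])<.9)).astype(np.uint8)
    mc=cv2.morphologyEx(m,cv2.MORPH_CLOSE,np.ones((close,close)))
    k,L,st,ce=cv2.connectedComponentsWithStats(mc)
    out=[]
    for i in range(1,k):
        s=(L==i)&(m>0)
        if s.sum()<minpix: continue
        q=W[s][:,:2].astype(np.float32);c,r=cv2.minEnclosingCircle(q)
        out.append([*np.round(c,4),round(2*r,4),round(float(np.median(z[s])),4),int(s.sum()),*ce[i].round()])
    return out
def down(a):
    """tool down, jaw axis (tool y) turned by a about world z from world y"""
    return np.array([0,np.cos(a/2),np.sin(a/2),0])
E
python3 - <<'E'
from h import *
for n in("top","side"):
    print(n)
    for b in blobs(n,.035,.066): print(*[round(float(x),4) for x in b])
    p,W=cloud(n); 
    for lo,hi in((.098,.109),(.12,.15)):
        print([[round(float(x),4) for x in b] for b in blobs(n,lo,hi) if abs(b[1])<.4 and b[0]<.8])
    m=abs(W[...,2])<.02;print("bench z",np.nanmedian(W[...,2][m]))
E
```

```text
top
0.9296 -0.5985 0.0757 0.0468 101.0 533.0 64.0
0.7041 0.0209 0.0688 0.0581 347.0 295.0 149.0
0.6588 -0.5271 0.2363 0.0459 3685.0 516.0 164.0
0.6106 0.3323 0.063 0.0478 168.0 170.0 186.0
0.5984 0.1861 0.0441 0.0489 100.0 228.0 190.0
0.4959 0.367 0.0374 0.0476 94.0 153.0 232.0
0.5015 0.0452 0.0789 0.0513 59.0 285.0 235.0
0.4746 -0.3007 0.0534 0.0476 149.0 430.0 238.0
0.4416 0.2198 0.0697 0.0499 145.0 212.0 253.0
[[0.5205, 0.0429, 0.0888, 0.1032, 962.0, 287.0, 217.0]]
[[0.5204, 0.0421, 0.0286, 0.1335, 127.0, 288.0, 214.0]]
bench z -4.2350855971725885e-05
side
0.8497 -0.8862 0.051 0.0476 71.0 248.0 81.0
0.5625 -0.8322 0.1399 0.0378 98.0 313.0 91.0
0.7039 -0.7197 0.0673 0.0481 92.0 274.0 98.0
0.6565 -0.5242 0.2386 0.0454 740.0 276.0 119.0
0.4758 -0.3008 0.0642 0.0432 132.0 320.0 149.0
0.7033 0.0255 0.0704 0.0526 275.0 230.0 194.0
0.5162 0.052 0.0864 0.0504 293.0 292.0 210.0
0.5971 0.1864 0.0487 0.0447 186.0 254.0 233.0
0.4373 0.2203 0.0751 0.0443 328.0 314.0 248.0
0.6082 0.3313 0.0633 0.0453 315.0 235.0 272.0
0.4932 0.3676 0.0407 0.0449 190.0 283.0 288.0
[[0.5194, 0.0455, 0.0915, 0.1028, 407.0, 293.0, 189.0]]
[[0.5194, 0.0416, 0.0341, 0.1311, 80.0, 293.0, 179.0]]
bench z -0.0003634337994883837
```

```bash
cat >>h.py <<'E'
def st(m=""):
    s=env.get_state();print(m,"t",round(s["time"],1),"p",s["tcp_pos"].round(4),"F",s["force"].round(1),"op",round(s["opening"],4))
    return s
YAW=0.0
def over(x,y,z,a=0.0,safe=.30):
    """go up, across, and down to above a spot"""
    p=env.get_state()["tcp_pos"]
    if p[2]<safe-.005: env.movel([p[0],p[1],safe],velocity=.25)
    env.reach([x,y,max(z,safe)],down(a))
    if z<safe: env.movel([x,y,z],velocity=.2)
def centre_grip(x,y,z,d,a=0.0,f=30,ztop=None):
    """squeeze across a+90deg, let go, then squeeze across a and hold: centres a round thing on (x,y)"""
    env.grip(min(d+.022,.085))
    over(x,y,z,a+np.pi/2)
    env.grip(max(d-.01,0),20); env.grip(min(d+.012,.085))
    env.movel([x,y,z],velocity=.1,rot=down(a))
    env.grip(max(d-.01,0),f)
    s=st("grip");return s["opening"]
E
python3 - <<'E'
from h import *
for a in(0,np.pi/2,-np.pi/2,np.pi):
    print(a,[kin.inverse_kinematics(np.array(p),down(a)) is not None for p in([.52,.043,.18],[.4416,.22,.12],[.475,-.3,.12],[.61,.332,.12],[.496,.367,.12],[.53,-.16,.18],[.52,.043,.31])])
env.reach([.52,.043,.30],down(0));st()
centre_grip(.5205,.0425,.183,.028,0,60)
env.movel([.5205,.0425,.295],velocity=.1);s=st("lift")
E
```

```text
0 [True, True, True, True, True, True, True]
1.5707963267948966 [True, True, True, True, True, True, True]
-1.5707963267948966 [True, True, True, True, True, True, True]
3.141592653589793 [True, True, True, True, True, True, True]
 t 3.0 p [0.5202 0.0421 0.3   ] F [ 0.5 -0.4 -0.3] op 0.0858
grip t 8.1 p [0.5206 0.0422 0.1832] F [-0.6 -2.1  2.5] op 0.026
lift t 9.3 p [0.5201 0.0424 0.2943] F [-0.1  0.4 -2. ] op 0.0262
```

```bash
python3 - <<'E'
from h import *
env.movel([.53,-.16,.295],velocity=.2)
env.movel([.53,-.16,.18],velocity=.15)
print(env.movel([.53,-.16,.170],velocity=.02,stop_force=6));st("placed")
env.grip(.05);env.movel([.53,-.16,.30],velocity=.25)
env.reach([.45,-.42,.35],down(0))
for n in("top","side"):
    print(n)
    for b in blobs(n,.035,.066,save=n+"1"):
        if b[2]<.1:print(*[round(float(x),4) for x in b])
    print("cover",[[round(float(x),4) for x in b] for b in blobs(n,.12,.15) if abs(b[1])<.3 and b[0]<.8])
    p,W=cloud(n);z=W[...,2];q=(abs(z-.024)<.007)&(np.hypot(W[...,0]-.52,W[...,1]-.043)<.06)
    c,r=cv2.minEnclosingCircle(W[q][:,:2].astype(np.float32));print("collar",c,2*r,q.sum())
    q=(abs(z-.008)<.004)&(np.hypot(W[...,0]-.52,W[...,1]-.043)<.055)
    c,r=cv2.minEnclosingCircle(W[q][:,:2].astype(np.float32));print("foot",c,2*r,q.sum())
E
```

```text
True
placed t 11.8 p [ 0.5307 -0.1605  0.175 ] F [-0.7 -0.3  4.3] op 0.0263
top
0.9292 -0.598 0.0685 0.0475 97.0 532.0 63.0
0.7028 0.0222 0.0678 0.0584 345.0 295.0 149.0
0.6107 0.3315 0.0622 0.048 168.0 170.0 186.0
0.5982 0.1861 0.0448 0.0498 103.0 228.0 190.0
0.5205 -0.1484 0.082 0.0504 103.0 360.0 226.0
0.5107 0.0405 0.0284 0.0563 65.0 288.0 224.0
0.4956 0.3674 0.0373 0.0473 95.0 153.0 232.0
0.4744 -0.3001 0.0525 0.0477 151.0 430.0 238.0
0.4416 0.2202 0.0692 0.0498 149.0 212.0 253.0
cover [[0.5309, -0.1589, 0.028, 0.1252, 115.0, 377.0, 209.0]]
collar (0.5204864144325256, 0.042639635503292084) 0.08095283806324005 164
foot (0.5197024941444397, 0.04239565506577492) 0.10865896195173264 763
side
0.8509 -0.8879 0.047 0.0487 75.0 248.0 81.0
0.7029 -0.723 0.0724 0.0488 92.0 274.0 98.0
0.4703 -0.3 0.0624 0.0446 127.0 320.0 149.0
0.5278 -0.1538 0.0881 0.0501 247.0 298.0 172.0
0.7036 0.0251 0.0706 0.0521 281.0 230.0 194.0
0.5096 0.0391 0.0343 0.0506 114.0 295.0 203.0
0.5949 0.186 0.0485 0.0448 185.0 254.0 233.0
0.4401 0.2197 0.0737 0.0447 320.0 314.0 249.0
0.6077 0.3308 0.0649 0.0441 317.0 236.0 271.0
0.493 0.3683 0.0379 0.0452 196.0 283.0 289.0
cover [[0.5296, -0.1581, 0.0287, 0.1242, 37.0, 298.0, 146.0]]
collar (0.5183793306350708, 0.043584804981946945) 0.08347315341234207 158
foot (0.520607590675354, 0.043487727642059326) 0.09913775324821472 295
```

View pics/top1.png

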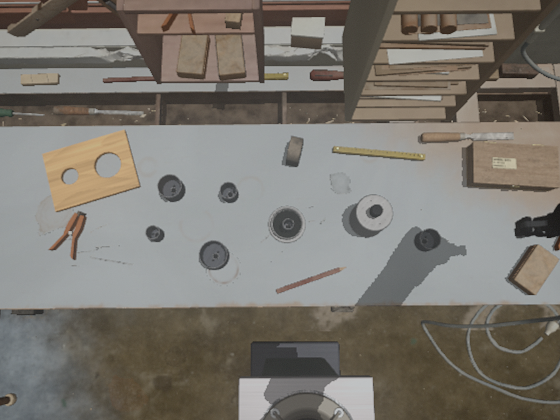

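```bash
python3 - <<'E'
from h import *
env.grip(.047)
over(.5105,.0402,.112,np.pi/2);env.grip(.018,20)   # jaws along x first
st("x");env.grip(.042)
env.movel([.5105,.0402,.112],velocity=.1,rot=down(0));env.grip(.015,30);st("y")
env.movel([.5105,.0402,.22],velocity=.2);st("lift")
env.movel([.63,.09,.20],velocity=.2)
print(env.movel([.63,.09,.100],velocity=.04,stop_force=5));st("bench")
env.grip(.045);env.movel([.63,.09,.25],velocity=.25)
# 68
z=.095
w=centre_grip(.4416,.2200,z,.068,0,40)
env.movel([.4416,.22,.16],velocity=.15);st("lift68")
cloud("top",save="top2");cloud("side",save="side2")
E
python3 -c "
import cv2,numpy as np
a=cv2.imread('pics/top2.png')[120:320,120:470];b=cv2.imread('pics/side2.png')[120:320,150:400]
cv2.imwrite('pics/c2.png',np.hstack([cv2.resize(a,(420,240)),cv2.resize(b,(300,240))]))"
```

```text
x t 17.5 p [0.5112 0.0403 0.1131] F [-1.2 -0.6  7.6] op 0.0267
y t 19.8 p [0.5106 0.0402 0.1121] F [-0.8 -0.5  0.6] op 0.0262
lift t 20.5 p [0.5098 0.0401 0.2191] F [ 0.1  0.8 -1.4] op 0.026
True
bench t 23.4 p [0.6302 0.0899 0.1041] F [-1.2 -0.6  5.5] op 0.026
grip t 30.1 p [0.4416 0.2198 0.0954] F [-1.9 -0.9  7.3] op 0.0672
lift68 t 30.7 p [0.4412 0.2198 0.1595] F [-0.1 -1.  -3.1] op 0.0672
```

View pics/c2.png

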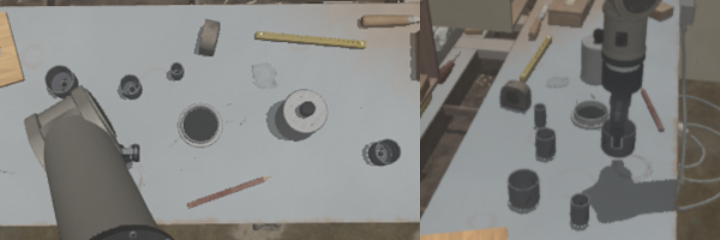

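```bash
cat >>h.py <<'E'
C=np.array([.5205,.0425])
def place(zg,seat,drop,c=C):
    """zg: TCP height at which it was gripped on the bench"""
    p=env.get_state()["tcp_pos"]
    env.movel([p[0],p[1],.255],velocity=.25); env.movel([*c,.255],velocity=.25)
    env.movel([*c,zg+seat+.062],velocity=.2)
    hit=env.movel([*c,zg+seat+drop],velocity=.05,stop_force=6)
    st(f"hit {hit}, bottom {env.get_state()['tcp_pos'][2]-zg:.4f} seat {seat}")
    return hit
E
python3 - <<'E'
from h import *
place(.0954,.008,-.003)
E
```

```text
hit True, bottom 0.0081 seat 0.008 t 34.0 p [0.5203 0.0424 0.1035] F [-0.4  0.1  5.1] op 0.0674
```

```bash
cat >>h.py <<'E'
def find(exp,d):
    """rim centre of the saw of diameter d near exp, from top and side views"""
    r=[]
    for n in("top","side"):
        for b in blobs(n,.035,.066):
            if np.hypot(b[0]-exp[0],b[1]-exp[1])<.09 and abs(b[2]-d)<.008+.004*(n=="side"): r.append((np.hypot(b[0]-exp[0],b[1]-exp[1]),n,b))
    r.sort(key=lambda t:t[0])
    for t in r: print(t[1],[round(float(x),4) for x in t[2][:4]])
    return r
E
python3 - <<'E'
from h import *
env.grip(.080);p=env.get_state()["tcp_pos"];env.movel([p[0],p[1],.25],velocity=.25)
E={60:(.6107,.3318),51:(.4744,-.3001),43:(.598,.186),35:(.4956,.3672)}
for k in E: print(k);find(E[k],k/1000)
x,y=E[60]
r=find(E[60],.06)
t=[b for _,n,b in r if n=="top"]; 
if t: x,y=t[0][:2]
zg=.055-.018+.0726-.006
w=centre_grip(x,y,zg,.060,0,40)
zg=env.get_state()["tcp_pos"][2]
env.movel([x,y,.18],velocity=.2);st("lift60")
hit=place(zg,.014,.016);print(zg)
E
```

```text
60
top [0.6106, 0.3317, 0.0625, 0.0482]
side [0.6092, 0.3312, 0.0639, 0.045]
51
top [0.4569, -0.3306, 0.0531, 0.0474]
side [0.454, -0.3294, 0.0609, 0.0445]
43
top [0.5988, 0.1857, 0.044, 0.0486]
side [0.5962, 0.1864, 0.0484, 0.0446]
35
top [0.4954, 0.3671, 0.0361, 0.0485]
side [0.4935, 0.3672, 0.0385, 0.0452]
top [0.6102, 0.3309, 0.062, 0.048]
side [0.608, 0.3303, 0.0655, 0.0448]
grip t 41.0 p [0.6105 0.3308 0.1041] F [-1.  -0.6  4.6] op 0.0591
lift60 t 41.6 p [0.6096 0.3308 0.1792] F [-0.8 -0.1 -2.3] op 0.0589
hit False, bottom 0.0302 seat 0.014 t 45.0 p [0.5207 0.0425 0.1344] F [-0.8  0.1 -2.2] op 0.0587
0.10412641429041
```

```bash
cat >>h.py <<'E'
def release(zg,seat,d):
    p=env.get_state()["tcp_pos"]
    hit=env.movel([*C,zg+seat+.010],velocity=.03,stop_force=5)
    st(f"low hit {hit}")
    env.grip(d+.012)
    env.movel([*C,.25],velocity=.25)
def nestcheck(save=None):
    p,W=cloud("top",save);z=W[...,2];rr=np.hypot(W[...,0]-C[0],W[...,1]-C[1])
    for lo in np.arange(.058,.115,.006):
        q=(z>lo-.001)&(z<lo+.005)&(rr<.05)
        if q.sum()>8:
            c,r=cv2.minEnclosingCircle(W[q][:,:2].astype(np.float32));print("band",lo.round(3),np.round(c,4),"d",round(2*r,4),q.sum())
    print("zmax",np.nanpercentile(z[rr<.036],99.5))
def pick(exp,d,over_=.018,f=35):
    r=find(exp,d);x,y=([b for _,n,b in r if n=="top"] or [b for _,n,b in r])[0][:2]
    z=.055-over_+.0726-.1*d
    centre_grip(x,y,z,d,0,f);zg=env.get_state()["tcp_pos"][2]
    env.movel([x,y,.18],velocity=.2);st("lift");return zg
E
python3 - <<'E'
from h import *
release(.1041,.014,.060)
env.movel([.47,-.2,.30],velocity=.3)
nestcheck("top3")
zg=pick((.457,-.330),.051)
print(zg,place(zg,.020,.016))
E
python3 -c "
import cv2
a=cv2.imread('pics/top3.png')[120:320,120:470];cv2.imwrite('pics/c3.png',cv2.resize(a,(700,400)))"
```

```text
low hit True t 45.2 p [0.5212 0.0426 0.1299] F [-1.8 -0.6  6.8] op 0.0585
band 0.058 [0.5216 0.0438] d 0.0687 80
band 0.064 [0.5203 0.0434] d 0.0664 64
zmax 0.06907012489120679
side [0.4544, -0.3314, 0.0607, 0.0429]
grip t 52.8 p [ 0.4544 -0.3316  0.1049] F [-0.5  0.1  4.7] op 0.05
lift t 53.3 p [ 0.4543 -0.3308  0.1794] F [-0.2  0.2 -2.8] op 0.0494
hit False, bottom 0.0362 seat 0.02 t 57.0 p [0.5207 0.0424 0.1411] F [ 0.4 -0.4 -0.8] op 0.0496
0.10486535633971669 False
```

View pics/c3.png

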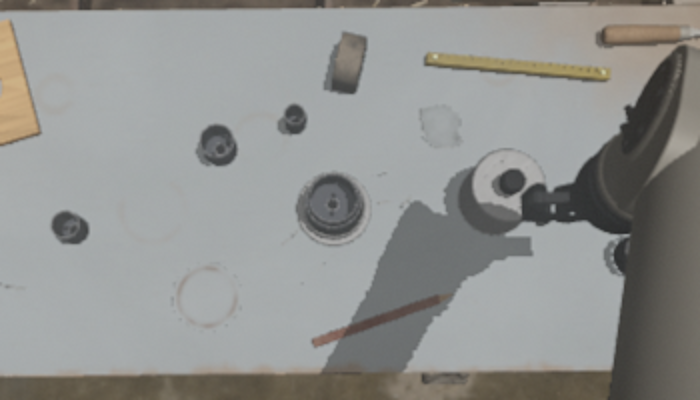

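```bash
python3 - <<'E'
from h import *
release(.1049,.020,.051)
env.movel([.47,-.1,.30],velocity=.3)
nestcheck()
zg=pick((.598,.186),.043)
print(zg,place(zg,.026,.016))
release(zg,.026,.043)
env.movel([.47,-.1,.30],velocity=.3)
nestcheck("top4")
find((.4956,.3672),.035);find((.63,.09),.027)
E
python3 -c "
import cv2
a=cv2.imread('pics/top4.png')[120:320,120:470];cv2.imwrite('pics/c4.png',cv2.resize(a,(700,400)))"
```

```text
low hit True t 57.2 p [0.5212 0.0425 0.1377] F [-1.4  0.2  8.5] op 0.0494
band 0.058 [0.5218 0.0437] d 0.0684 89
band 0.064 [0.5212 0.0442] d 0.0661 96
band 0.07 [0.5209 0.0439] d 0.0562 54
zmax 0.07504694813598052
top [0.5984, 0.1852, 0.0442, 0.0477]
side [0.5962, 0.1863, 0.0505, 0.0451]
grip t 64.0 p [0.5985 0.1851 0.1056] F [-2. -0.  3.] op 0.0422
lift t 64.5 p [0.5978 0.1855 0.1793] F [-0.4 -0.3 -2.8] op 0.0422
hit False, bottom 0.0421 seat 0.026 t 67.3 p [0.5205 0.0425 0.1477] F [ 0.3  0.7 -1.6] op 0.0418
0.1056177796593634 False
low hit True t 67.5 p [0.5209 0.0423 0.1449] F [-2.9  0.5  8.9] op 0.0421
band 0.058 [0.5213 0.044 ] d 0.0685 113
band 0.064 [0.5202 0.0437] d 0.0666 90
band 0.07 [0.523  0.0449] d 0.0584 90
band 0.076 [0.5211 0.0414] d 0.047 43
zmax 0.0802244870067439
top [0.4956, 0.3672, 0.037, 0.0486]
side [0.493, 0.3676, 0.0382, 0.0448]
top [0.6312, 0.0897, 0.028, 0.0485]
side [0.6284, 0.0892, 0.0353, 0.0446]
```

View pics/c4.png

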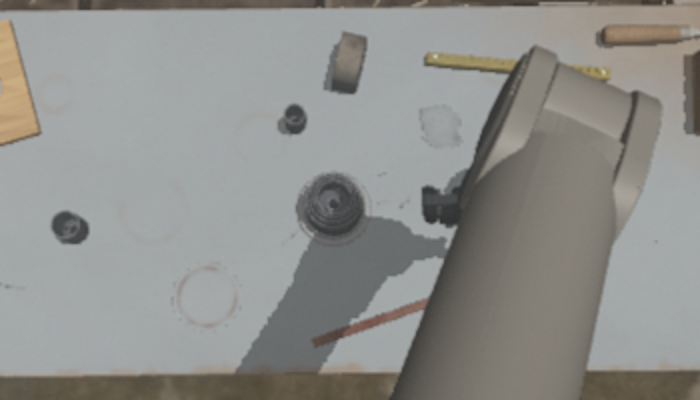

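```bash
python3 - <<'E'
from h import *
zg=pick((.4956,.3672),.035)
h=place(zg,.032,.016);print(zg,h)
if not h:
    release(zg,.032,.035)
    env.movel([.47,-.1,.30],velocity=.3)
    nestcheck()
    zg=pick((.63,.09),.027,f=30)
    h=place(zg,.038,.016);print(zg,h)
    if not h:
        release(zg,.038,.027)
        env.movel([.47,-.1,.30],velocity=.3);nestcheck("top5");cloud("side","side5")
E
python3 -c "
import cv2,numpy as np
a=cv2.imread('pics/top5.png')[120:320,120:470];b=cv2.imread('pics/side5.png')[150:250,230:355]
cv2.imwrite('pics/c5.png',np.hstack([cv2.resize(a,(420,320)),cv2.resize(b,(380,320))]))"
```

```text
top [0.495, 0.3673, 0.0366, 0.048]
side [0.4943, 0.3674, 0.0391, 0.0452]
grip t 75.0 p [0.4951 0.3672 0.1064] F [-1.  -0.9  2.5] op 0.0338
lift t 75.5 p [0.4945 0.3676 0.1793] F [ 0.5 -0.5 -1.6] op 0.0342
hit False, bottom 0.0482 seat 0.032 t 78.9 p [0.5207 0.0424 0.1546] F [ 0.2  0.6 -1.1] op 0.034
0.10637093275868538 False
low hit True t 79.1 p [0.5211 0.0423 0.1519] F [-1.4  0.6  6.3] op 0.0341
band 0.058 [0.5217 0.0439] d 0.0684 114
band 0.064 [0.5195 0.0462] d 0.0675 90
band 0.07 [0.5224 0.0439] d 0.0593 93
band 0.076 [0.5223 0.0446] d 0.0498 70
band 0.082 [0.5214 0.043 ] d 0.0423 38
zmax 0.0868111728254336
side [0.6293, 0.0901, 0.0321, 0.0453]
top [0.6307, 0.0906, 0.0285, 0.0493]
grip t 85.7 p [0.6308 0.0905 0.1071] F [-0.6 -0.7  1. ] op 0.026
lift t 86.2 p [0.6303 0.0911 0.1794] F [ 0.9 -0.2 -0.8] op 0.0261
hit False, bottom 0.0542 seat 0.038 t 88.7 p [0.5207 0.0424 0.1613] F [-1.   0.4 -1.1] op 0.0257
0.10709747217455248 False
low hit True t 89.0 p [0.5215 0.0422 0.1586] F [-1.7  1.   9.2] op 0.0262
band 0.058 [0.5215 0.0436] d 0.0687 105
band 0.064 [0.5216 0.0444] d 0.0662 100
band 0.07 [0.5224 0.0438] d 0.0592 90
band 0.076 [0.5218 0.0434] d 0.0491 73
band 0.082 [0.5193 0.0431] d 0.0387 56
band 0.088 [0.5218 0.0432] d 0.0335 25
zmax 0.09326295991282707
```

View pics/c5.png

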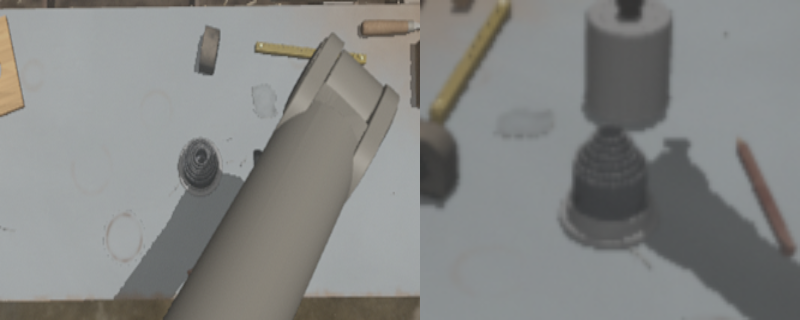

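```bash
python3 - <<'E'
from h import *
centre_grip(.5305,-.160,.1755,.028,0,60)
env.movel([.5305,-.16,.315],velocity=.15);st("lift")
env.movel([.5206,.0424,.315],velocity=.15)
env.movel([.5206,.0424,.215],velocity=.1)
print(env.movel([.5206,.0424,.1795],velocity=.02,stop_force=6));st("down")
E
```

```text
grip t 95.4 p [ 0.5306 -0.1604  0.1758] F [-0.1 -1.2  2.2] op 0.0261
lift t 96.5 p [ 0.5301 -0.1596  0.3141] F [ 0.6  0.6 -2.2] op 0.0259
True
down t 100.5 p [0.5207 0.042  0.1835] F [ 0.  -0.8  4.6] op 0.0263
```

```bash
python3 - <<'E'
from h import *
env.grip(.05);env.movel([.5206,.0424,.30],velocity=.2);env.reach([.45,-.35,.35],down(0));env.dwell(.3)
for n in("top","side"):
    p,W=cloud(n,n+"6");rr=np.hypot(W[...,0]-C[0],W[...,1]-C[1]);z=W[...,2]
    q=(rr<.036)&(rr>.02)&(abs(z-.104)<.006);P=W[q];A=np.c_[P[:,:2]-C,np.ones(len(P))]
    print(n,"plane",np.linalg.lstsq(A,P[:,2],rcond=None)[0].round(4),q.sum())
    for lo,hi in((.098,.109),(.12,.15)): print([[round(float(x),4) for x in b[:4]] for b in blobs(n,lo,hi) if np.hypot(b[0]-C[0],b[1]-C[1])<.1])
st()
E
python3 -c "
import cv2,numpy as np
a=cv2.imread('pics/top6.png')[120:320,120:470];b=cv2.imread('pics/side6.png')[150:250,230:355]
cv2.imwrite('pics/c6.png',np.hstack([cv2.resize(a,(420,320)),cv2.resize(b,(380,320))]))"
```

```text
top plane [ 0.0035 -0.0026  0.1035] 518
[[0.521, 0.0424, 0.0885, 0.1033]]
[[0.5208, 0.043, 0.0285, 0.1333]]
side plane [-0.0059  0.0141  0.1028] 175
[[0.5198, 0.0439, 0.0898, 0.1027]]
[[0.5183, 0.0443, 0.028, 0.1313]]
 t 103.7 p [ 0.45 -0.35  0.35] F [-0.8  0.3  0.1] op 0.05
```

View pics/c6.png

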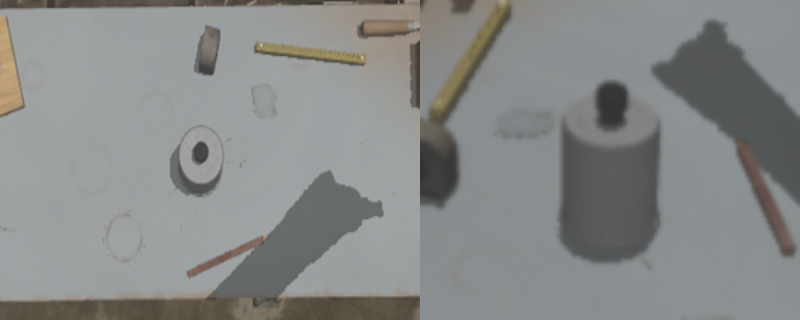

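The picture shows the cover level on the base and no saws left on the bench. The heights match the start readings, so I am handing in.

```bash
python3 -c "
from cell import job;print(job.job_done())"
```

```text
the job is handed in; nothing more can be done
None
```

The job is handed in at about 104 s of the 210 s allowed. All six saws are nested in the tin base and the cover is back on; no verdict is reported, so success rests on my own checks.

- **Opening the tin:** I lifted the cover off by its knob and stood it on the bench, then took saw 27 out and set it on the bench clear of the tin.
- **Nesting:** All five larger saws were present. I gripped each one across two directions to centre it, then nested 68, 60, 51, 43, 35 and 27 in that order. Saw 51 had been knocked about 3.5 cm along the way; I found it again in the images and picked it from its new place.
- **Nest height:** The top of saw 27 measured 93.3 mm above the bench, against 93 mm for a full nest. After each of saws 60 to 27 went in, the top of the nest was within 1 mm of the expected height; saw 68 was checked by contact on the floor of the base.
- **Cover:** Its top measured 103.5 mm from the top camera and 102.8 mm from the side camera, against 104 mm nominal; the two cameras had read 103.2 and 102.8 mm at the start. The tilt came out at about 0.005 rad (top) and 0.015 rad (side), and its centre is within about 2.5 mm of the base centre.
- **Bystanders:** The tape measure, pencil and rule look unmoved in the last picture.

No check failed. The two cameras disagreed by only 1 to 3 mm throughout, about what the 2 mm calibration allows.

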